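# Load the chopper and hold its lid at half twist

### The job

Collect both peeled potatoes from the peeling machine's catch tray into the chopper's bowl, then set the lid into the bowl's two rim slots, right down, and twist it clockwise (seen from above) until its grip bar points at the orange marks, half way to the red lock marks. Never let it reach the lock click, which would start the motor. The lid is sprung and turns back if let go, so finish while still gripping it there, and leave the other things on the counter where they are.

Things in the scene. Friction and masses are not known exactly. Their poses are not given: they have to be found in the camera images.
- potato_a_center (a point): Centre of a peeled potato, pale yellow, a little flattened so that it does not roll freely, 50 mm long (x axis) and 40 mm across, about 60 g, lying in the catch tray; its x axis is level.
- potato_b_center (a point): Centre of the second peeled potato, the same as the first, also in the catch tray 90 to 125 mm from it.
- peeler: White drum-shaped electric peeling machine, fixed, with a steel catch tray. Origin under the tray's centre on the counter. The tray is 240 mm (x) by 170 mm (y), 35 mm high, walls and floor 5 mm; the potatoes lie apart along its x. The drum (220 mm across, 275 mm high) stands 270 mm towards -y from the tray's centre, with a chute between that reaches the tray's edge, 50 to 105 mm high.
- chopper: Kitchen chopper, stuck fast to the counter: white motor base, clear bowl, grey rim with two opposite slots. Origin on its vertical axis at counter height. Its x axis runs through both rim slots (the slots are alike, half a turn apart). Overall 164 mm across and 186 mm high. The bowl's floor is 75 mm up. Orange marks on the rim lie 0.72 rad clockwise (seen from above) of the slots, red marks (lock click) 1.44 rad clockwise.
- bowl_mouth (a point): On the chopper's axis, 170 mm above the counter: the ledge on which the seated lid's underside rests, round an opening 100 mm wide. The rim around it is 16 mm higher than this point; the lugs enter the slots from above with about 4 mm play to each side and run under the rim when turned.
- lock_ring (a joint): Sprung ring (blue) under the rim that the lid's lugs turn: 0 rad at rest in line with the slots, growing clockwise seen from above, stop and lock click at 1.4 rad. It follows the lid after about 0.07 rad of play. The spring turns it back with 0.07 Nm at 0 and 0.16 Nm at half way.
- lid_grip (a point): Point on the chopper lid's axis inside its grip bar, 40 mm above the lid's underside. The lid (140 g): grey round plate 114 mm across and 18 mm thick, on it a blue upright grip bar along the lid's x axis, 70 mm long, 14 mm thick, from 18 to 56 mm above the underside. Two blue lugs 16 mm wide, 6 mm high stick out along +x and -x at the underside to 72 mm from the axis, under the bar's ends. It is the same turned by half a turn. It starts lying upright on the counter.
- brown_potato_center (a point): Centre of an unpeeled brown potato, 58 mm long, 46 mm across, on the counter. Not to be used or moved.
- onion: Brown onion, 68 mm across, 66 mm high, on the counter; origin underneath. Leave alone.
- mug: Blue mug, 76 mm across, 90 mm high; origin underneath. Leave alone.
- oil_bottle: Green oil bottle, 60 mm across, 200 mm high; origin underneath. Leave alone.
- spatula: Wooden-handled spatula lying on the white cutting board. Leave alone.
- spice_jar: Amber spice jar, 48 mm across, 90 mm high; origin underneath. Leave alone.
- lid: The same lid as a whole; origin at the centre of its underside, x axis along the grip bar and lugs.
Not all that is in view belongs to the job. Leave any brown look-alike of the lid alone.

How it is judged:
By the outcome, as a careful person would: the job done as asked, in the order asked, and still so for the second after the job is handed in, while the arm keeps its last pose, push and grip.
It also fails if it takes over 72 s, if anything falls off the work surface, if the arm or the gripper's body presses on something with over 40 N, if the wrist force passes 120 N, or if a joint passes its speed limit or range.

### The arm

A 7-joint arm with a two-finger parallel gripper is mounted at the origin on the work surface. World frame = base frame: x ahead of the robot, y to its left, z up, the work surface at z = 0. Lengths are in m, angles in rad, forces in N, time in s.
With the tool pointing down it reaches from about 0.4 to 0.85 m from the base axis. Payload 10.4 kg.
Tool frame: the origin (TCP) lies between the finger pads; the fingertips stand 8 mm ahead of it and the grasp point (between the pads) lies 11 mm behind it (robot.tip_extent is the distance from the TCP to the fingertips, in m); z points along the fingers, y is the line along which they close (so a half turn about z gives the same grasp; the last joint's range is limited). The gripper opens to 85 mm and grips with 20 to 120 N. Pads are 22 mm wide; open, the fingers measure 114 mm over their backs; the gripper's body (76 mm by 85 mm) begins 54 mm behind the grasp point. The pads swing forward as they close: fully open they stand 13 mm farther back than shut.
Start: joints at [-0.023, 0.332, -0.065, 1.46, 0.022, 1.35, -0.088], TCP at [0.625, 0, 0.239] pointing down, gripper open.
Joint ranges: [-2.6, 2.6], [-0.5, 2.12], [-1.47, 1.34], [0.16, 2.42], [-1.27, 4.41], [0.06, 2.06], [-2.6, 2.6]. Speed limits (rad/s): [2.22, 2.22, 2.79, 2.79, 3.14, 3.14, 3.14].

### API

Orientations are given as a 3x3 rotation matrix whose columns are the frame's x, y, z axes.
In Python, from workcell import robot, let_go, grasp, solver, cams, workorder, status gives the robot as it stands. Calls block until the motion is done:
- robot.goto(position, orientation): joint-space move of the TCP to a pose.
- robot.move_straight(position, rate=0.15, attitude=None): straight line of the TCP; attitude=None keeps the orientation; rate is the mean speed in m/s.
- robot.set_joints(angles): joint-space move.
- let_go() and grasp(): open the fingers fully, or close them until they stop; the grip force is fixed at half the most.
- robot.hold(seconds).
- solver.inverse_kinematics(position, orientation): joint angles nearest the present ones, or None.
- cams.camera(name): name is "scene" or "side" or "wrist"; returns (picture, depth): 400x640x3 uint8, red, green, blue; 400x640 float32, m along the optical axis (not along the pixel's ray), 0 where there is no reading.
- cams.get_calibration(name): a dict with "K" (3x3 intrinsics, pixels), "extrinsics" (4x4, takes a point from camera to world coordinates). Camera axes: x right, y down, z forward; pixel columns grow to the right and rows downward; lengths in m; the calibration is good to about 2 mm. A picture is of the moment at which its call begins: read the wrist's pose just before it. get_calibration takes no time and is no camera call; for the wrist camera it gives the pose at the moment of the call.
A pose or a line that the arm cannot do raises robot.MotionError and nothing moves.
- workorder.hand_in(): hands the job in; it is judged then, once.
Readings, each from a call of its own:
- status.read_clock(): time.
- status.read_joint_positions(): joint angles.
- status.read_qvel(): joint speeds.
- status.read_joint_torque(): joint torques, N m.
- status.read_ee_pos(): TCP position.
- status.read_tool_rot(): TCP orientation.
- status.read_force(): force on the tool from outside, world axes, zero at the start.
- status.read_torque(): the same for the moment, N m.
- status.read_width(): opening from 0.0 (shut) to 1.0 (fully open).
- status.read_gripper_force(): force on a finger pad.
Only numpy, scipy, OpenCV 4.12 (cv2) and the standard library are available. Lean on these libraries where they do the work, as an engineer would, in place of code of your own. Each camera call takes 0.05 s, during which the arm holds its last target. There are 200 camera calls.

## Working session

There is one attempt and no reset: what is moved stays moved. The work goes in short steps, each a Python script; the robot and the scene stay as the last script left them, time stands still between calls to the robot, and variables do not carry over. Pictures are saved under pics/ and viewed, at most 10 in all, crops included, and the job is handed in when it is done.

```bash
ls; mkdir -p pics
python3 - <<'E'
from workcell import robot,cams,status
import cv2,numpy as np
for n in ["scene","side"]:
    p,d=cams.camera(n); cv2.imwrite(f"pics/{n}0.png",p[:,:,::-1]); np.savez(f"{n}0.npz",p=p,d=d,**cams.get_calibration(n))
    c=cams.get_calibration(n); print(n,c["K"].tolist(),c["extrinsics"].round(3).tolist())
print(status.read_clock())
E
```

```text
pics
scene [[483.65783678409156, 0.0, 315.4622928010492], [0.0, 483.65783678409156, 199.22330668506999], [0.0, 0.0, 1.0]] [[0.7, 0.545, -0.461, 1.148], [0.714, -0.533, 0.454, -0.484], [0.002, -0.647, -0.762, 1.097], [0.0, 0.0, 0.0, 1.0]]
side [[471.4572060841256, 0.0, 316.76656931234976], [0.0, 471.4572060841256, 196.76178370034023], [0.0, 0.0, 1.0]] [[-0.971, -0.137, 0.197, 0.324], [-0.24, 0.573, -0.784, 1.022], [-0.005, -0.808, -0.589, 0.826], [0.0, 0.0, 0.0, 1.0]]
0.1
```

View pics/scene0.png

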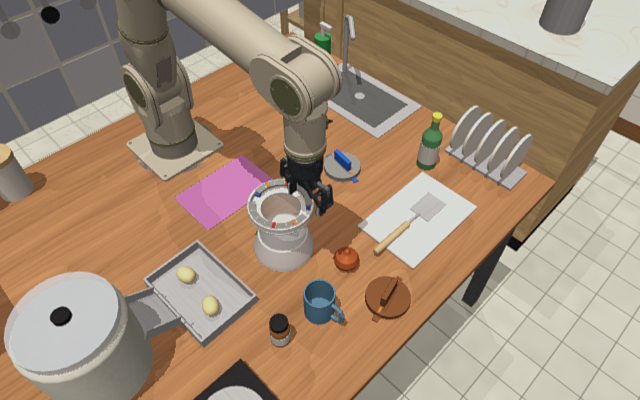

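View pics/side0.png

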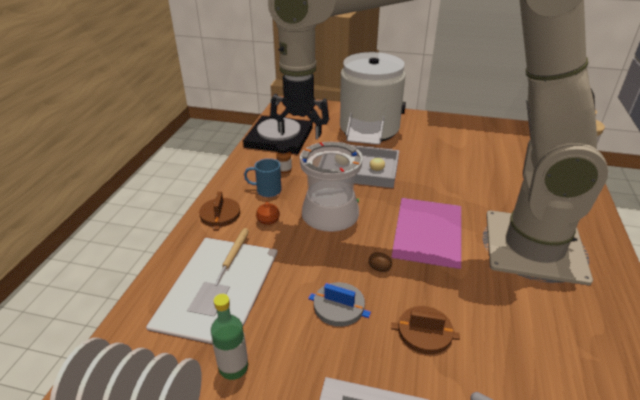

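Scene: potatoes at (186,274) and (210,305), the chopper rim around (282,205), partly hidden by the gripper, and the blue lid at (342,165). Side: lid at (340,302), rim at (331,160), with brown decoy lids at (425,328) and (220,211).

```bash
cat > h.py <<'E'
import numpy as np,cv2
def cloud(d,K,E):
    v,u=np.mgrid[:d.shape[0],:d.shape[1]]
    c=np.stack([(u-K[0,2])/K[0,0]*d,(v-K[1,2])/K[1,1]*d,d],-1)
    w=c@E[:3,:3].T+E[:3,3]; w[d<=0]=np.nan; return w
def ray(u,v,z,K,E):
    r=E[:3,:3]@np.linalg.solve(K,[u,v,1.]); return E[:3,3]+r*(z-E[2,3])/r[2]
def circ(P):
    A=np.c_[2*P[:,:2],np.ones(len(P))]
    for _ in range(4):
        s=np.linalg.lstsq(A,(P[:,:2]**2).sum(1),rcond=None)[0]
        R=np.sqrt(s[2]+s[0]**2+s[1]**2)
        e=abs(np.hypot(*(P[:,:2]-s[:2]).T)-R); k=e<max(2*np.median(e),.002); A=A[k];P=P[k]
    return s[:2],R,len(P)
def axis(P):
    m=P.mean(0);w,V=np.linalg.eigh(np.cov((P-m).T));return m,np.arctan2(V[1,-1],V[0,-1]),np.sqrt(w)
def masks(p):
    h=cv2.cvtColor(p,cv2.COLOR_RGB2HSV).astype(int);H,S,V=h[...,0],h[...,1],h[...,2]
    return dict(yellow=(H>20)&(H<35)&(S>50)&(V>150),blue=(H>105)&(H<122)&(S>170)&(V>90),
      red=((H<5)|(H>175))&(S>140)&(V>120),orange=(H>8)&(H<20)&(S>170)&(V>180))
def comps(m,amin=5):
    n,l,s,c=cv2.connectedComponentsWithStats(m.astype(np.uint8))
    return [(l==i,s[i,4],c[i]) for i in range(1,n) if s[i,4]>=amin]
E
python3 - <<'E'
from h import *
for n in ["scene","side"]:
    f=np.load(n+"0.npz");p,d,K,E=f["p"],f["d"],f["K"],f["extrinsics"];w=cloud(d,K,E)
    print("==",n)
    for k,m in masks(p).items():
        for c,a,ce in comps(m,4):
            q=w[c];q=q[~np.isnan(q[:,0])]
            if len(q)==0 : continue
            md=np.median(q,0)
            if not(.3<md[0]<1.1 and -.6<md[1]<.5 and md[2]>-.05): continue
            print(k,a,ce.round(1),md.round(3),"zmax",np.percentile(q[:,2],97).round(3), "ax",axis(q[:,:2])[1].round(2) if len(q)>9 else "")
    z=w[...,2]; near=np.hypot(w[...,0]-.63,w[...,1]+.02)<.13
    S=cv2.cvtColor(p,cv2.COLOR_RGB2HSV)[...,1]
    g=near&(z>.180)&(z<.192)&(S<60)&(p.mean(-1)>90)
    P=w[g]; print("rim",len(P),P.mean(0), P.min(0),P.max(0))
    for zz in (.186,):
        print("circ",circ(P))
    cv2.imwrite(f"pics/{n}_rim.png",cv2.resize(p[130:270,230:330] if n=="scene" else p[130:240,280:400],None,fx=5,fy=5 if n=="side" else 4)[:,:,::-1])
E
```

```text
== scene
yellow 30 [390.  237.1] [0.741 0.201 0.032] zmax 0.037 ax 1.57
yellow 210 [185.  273.7] [ 0.455 -0.264  0.04 ] zmax 0.046 ax -2.81
yellow 237 [209.7 304.7] [ 0.568 -0.271  0.04 ] zmax 0.047 ax 2.7
blue 165 [342.1 159.7] [0.458 0.311 0.049] zmax 0.06 ax 2.99
blue 12 [354.2 179.5] [0.513 0.306 0.006] zmax 0.011 ax 2.25
blue 8 [256.8 194.4] [ 0.477 -0.03   0.178] zmax 0.18 ax 
blue 6 [308.  207.5] [0.6  0.03 0.18] zmax 0.183 ax 
red 6 [285.5 183. ] [0.509 0.039 0.19 ] zmax 0.273 ax 
red 13 [273. 225.] [ 0.586 -0.07   0.189] zmax 0.191 ax 2.25
orange 7 [267. 184.] [0.477 0.004 0.189] zmax 0.192 ax 
orange 10 [293.5 221.7] [ 0.612 -0.029  0.189] zmax 0.191 ax 2.96
orange 9 [346.3 250.8] [0.704 0.066 0.066] zmax 0.07 ax 
orange 95 [344.4 258.7] [0.711 0.052 0.05 ] zmax 0.057 ax -2.7
orange 17 [379.5 309.1] [0.859 0.024 0.019] zmax 0.021 ax 1.94
rim 688 [ 0.58295137 -0.03428354  0.18631981] [ 0.50818912 -0.09538017  0.18008026] [0.62860958 0.06086533 0.19192651]
circ (array([ 0.5551447 , -0.01613194]), np.float64(0.06993097544511025), 433)
== side
yellow 93 [377.3 161.6] [ 0.446 -0.251  0.039] zmax 0.045 ax 1.0
blue 5 [354.2 153.6] [ 0.492 -0.057  0.177] zmax 0.178 ax 
blue 354 [339.2 294.5] [0.45  0.323 0.045] zmax 0.057 ax 2.99
blue 9 [311.2 296.9] [0.517 0.311 0.005] zmax 0.008 ax 
blue 24 [365.4 313.7] [0.389 0.331 0.006] zmax 0.009 ax 1.34
red 5 [321.2 143.8] [ 0.584 -0.063  0.189] zmax 0.19 ax 
red 8 [341.2 169.1] [0.506 0.045 0.188] zmax 0.188 ax 
orange 6 [403.5 322.2] [0.306 0.345 0.019] zmax 0.019 ax 
rim 380 [0.57194608 0.002559   0.18576344] [ 0.50511568 -0.09004991  0.18015136] [0.62579352 0.07312872 0.18999543]
circ (array([ 0.5493579 , -0.00430667]), np.float64(0.07152344325777531), 218)
```

View pics/side_rim.png

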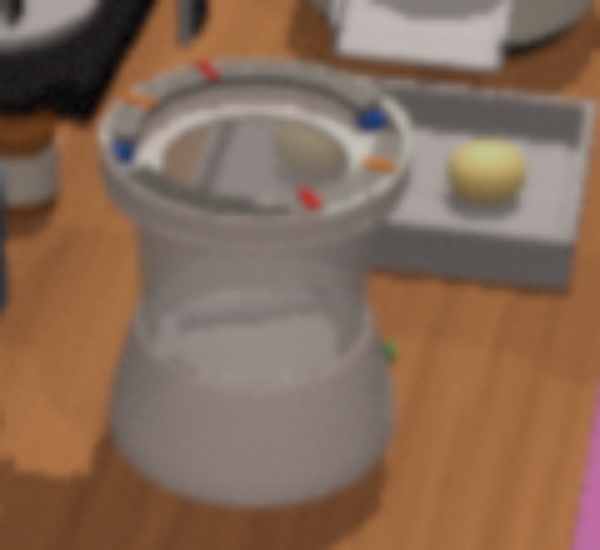

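Run:
```python
from workcell import robot,cams,status
from h import *
R0=status.read_tool_rot();p0=status.read_ee_pos();E=cams.get_calibration("wrist")["extrinsics"]
o=R0.T@(E[:3,3]-p0);print("R0",R0.round(2).tolist(),"cam in tool",o.round(3),(R0.T@E[:3,:3]).round(2).tolist())
R=np.array([[1,0,0],[0,-1,0],[0,0,-1.]])*np.array([1,1,1])
R=R if R0[0,0]>0 else R@np.diag([-1,-1,1.])
print(status.read_clock())
ims=[]
for i,(t,h) in enumerate([((.546,-.013),.42),((.51,-.262),.32)]):
    tc=np.array([*t,h])
    for s in (1.,.6,.3,0):
        try:
            off=R@o; robot.goto([t[0]-off[0]*s,t[1]-off[1]*s,h],R);break
        except robot.MotionError as e: print(e)
    robot.hold(.15)
    c=cams.get_calibration("wrist");p,d=cams.camera("wrist")
    np.savez(f"w{i}.npz",p=p,d=d,**c);ims.append(p);print(s,status.read_clock())
cv2.imwrite("pics/w01.png",cv2.resize(np.hstack(ims),(800,250))[:,:,::-1])
for i in range(2):
    f=np.load(f"w{i}.npz");p,d,K,E=f["p"],f["d"],f["K"],f["extrinsics"];w=cloud(d,K,E)
    for k,m in masks(p).items():
        for c,a,ce in comps(m,40):
            q=w[c];q=q[~np.isnan(q[:,0])]
            if len(q)<9: continue
            md=np.median(q,0);zc=md[2] if k!="yellow" else .026
            g=np.argwhere(c)[:,::-1]
            P=np.array([ray(u,v,zc,K,E)[:2] for u,v in g[::3]]);m_,an,sd=axis(P)
            print(i,k,a,ce.round(0),md.round(4),"zmax",np.percentile(q[:,2],97).round(3),"ray",m_.round(4),"ax",an.round(3),(sd*4).round(4))
    z=w[...,2]
    if i==0:
        g=(z>.182)&(z<.192)&(np.hypot(w[...,0]-.546,w[...,1]+.013)<.1)
        P=w[g];P=np.c_[P[:,:2]];rr=np.hypot(*(P-[.546,-.013]).T)
        print("rim",P.min(0),P.max(0),(P.min(0)+P.max(0))/2, np.nanpercentile(w[g][:,2],[5,50,95]))
```

```text
R0 [[-0.0, 1.0, -0.0], [1.0, 0.0, -0.0], [-0.0, -0.0, -1.0]] cam in tool [ 0.077  0.001 -0.135] [[0.0, -0.95, -0.3], [1.0, -0.0, 0.0], [-0.0, -0.3, 0.95]]
0.1
1.0 1.6917
1.0 2.9417
0 yellow 689 [157.  34.] [ 0.4504 -0.2571  0.0411] zmax 0.046 ray [ 0.4473 -0.2644] ax -2.98 [0.0387 0.0493]
0 yellow 556 [163. 112.] [ 0.563  -0.2649  0.0413] zmax 0.046 ray [ 0.5641 -0.2726] ax 2.72 [0.0371 0.0512]
0 yellow 263 [443. 214.] [0.7412 0.2099 0.0315] zmax 0.033 ray [0.7429 0.2146] ax 1.565 [0.0083 0.1501]
0 blue 487 [543.  34.] [0.452  0.3141 0.0554] zmax 0.057 ray [0.4528 0.3142] ax 2.996 [0.016  0.0781]
0 blue 73 [509.  82.] [0.5158 0.3053 0.0061] zmax 0.008 ray [0.5156 0.3054] ax -2.89 [0.0162 0.0172]
0 red 90 [372.  63.] [0.5068 0.0451 0.1888] zmax 0.19 ray [0.5066 0.0452] ax 2.166 [0.0069 0.0198]
0 red 62 [271. 136.] [ 0.5857 -0.0694  0.1889] zmax 0.19 ray [ 0.5858 -0.0688] ax 2.178 [0.0058 0.02  ]
rim [ 0.4660146  -0.09412588] [0.62833827 0.06894416] [ 0.54717643 -0.01259086] [0.18494483 0.18670758 0.18849106]
1 yellow 1068 [318.  48.] [ 0.4505 -0.2619  0.0406] zmax 0.045 ray [ 0.4482 -
[... 173 characters left out ...]
04 0.1895 0.0313] zmax 0.033 ray [0.7433 0.1951] ax 1.564 [0.0091 0.101 ]
1 blue 132 [594.  61.] [ 0.4794 -0.0317  0.1783] zmax 0.18 ray [ 0.4797 -0.032 ] ax 2.179 [0.0098 0.0129]
1 blue 108 [625. 198.] [0.5999 0.0306 0.1784] zmax 0.181 ray [0.5993 0.0295] ax 0.929 [0.0087 0.018 ]
1 red 143 [529. 188.] [ 0.5862 -0.0705  0.1885] zmax 0.19 ray [ 0.5861 -0.0703] ax 2.176 [0.0082 0.02  ]
1 orange 49 [567. 216.] [ 0.6135 -0.0297  0.1886] zmax 0.19 ray [ 0.6136 -0.0304] ax 2.982 [0.0084 0.0215]
1 orange 604 [538. 236.] [0.6945 0.0546 0.0492] zmax 0.055 ray [0.6973 0.057 ] ax 2.368 [0.0374 0.0559]
1 orange 81 [548. 249.] [0.7164 0.068  0.0477] zmax 0.067 ray [0.719  0.0775] ax 2.246 [0.0154 0.0442]
```

View pics/w01.png

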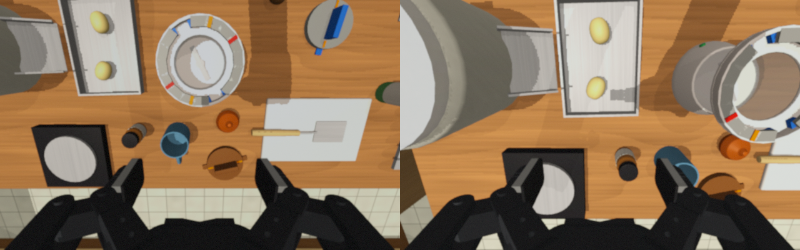

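Wrist views: potatoes lie along the tray, clear of its walls, and the rim marks and lid are clearly visible. Next I'll move the potatoes.

```bash
cat >> h.py <<'E'
def rot(t):
    c,s=np.cos(t),np.sin(t);return np.array([[c,s,0],[s,-c,0],[0,0,-1.]])
C=np.array([.5465,-.0122]);SLOT=.476
E
python3 - <<'E'
from workcell import robot,cams,status,let_go,grasp
from h import *
perp=np.array([-np.sin(SLOT),np.cos(SLOT)])
for i,(p,t,s) in enumerate([((.449,-.263),.22,-1),((.564,-.270),-.46,1)]):
    robot.goto([*p,.14],rot(t)); robot.move_straight([*p,.0165],rate=.15)
    grasp(); print("w",status.read_width(),status.read_gripper_force(),status.read_clock())
    robot.move_straight([*p,.27],rate=.25); print("w",status.read_width(),status.read_force().round(1))
    q=C+s*.016*perp
    robot.goto([*q,.27],rot(SLOT)); robot.move_straight([*q,.203],rate=.15); let_go()
    robot.move_straight([*q,.30],rate=.25)
    print(status.read_clock(),status.read_joint_positions().round(2))
v=rot(0)
robot.goto([C[0]-.077,C[1],.42],rot(0));robot.hold(.15)
c=cams.get_calibration("wrist");p,d=cams.camera("wrist");np.savez("w2.npz",p=p,d=d,**c)
p2,_=cams.camera("side")
cv2.imwrite("pics/w2.png",np.hstack([p[:260,220:500],cv2.resize(p2[120:250,260:400],(280,260))])[:,:,::-1])
w=cloud(d,c["K"],c["extrinsics"])
for k,m in masks(p).items():
    for cc,a,ce in comps(m,40):
        md=np.nanmedian(w[cc],0);g=np.argwhere(cc)[:,::-1]
        P=np.array([ray(u,v,md[2],c["K"],c["extrinsics"])[:2] for u,v in g]);m_,an,sd=axis(P)
        print(k,a,ce.round(0),md.round(4),m_.round(4),round(an,3))
print(status.read_clock())
E
```

```text
w 0.4524617105017657 60.21469444502145 6.7583
w 0.4536260584712113 [-0.8 -0.3 -2. ]
10.6083 [-0.01  0.15 -0.03  1.56  0.    1.43 -1.13]
w 0.4610282949926856 60.0750343395822 13.2
w 0.4598860489281238 [-0.1 -0.4 -1.3]
17.0917 [-0.05  0.12 -0.04  1.59  0.    1.43 -1.19]
yellow 52 [335.  36.] [ 0.6138 -0.0289  0.1889] [ 0.6138 -0.029 ] 2.872
yellow 756 [329.  95.] [ 0.5558 -0.0271  0.1061] [ 0.5561 -0.0265] -2.654
yellow 766 [302. 111.] [0.5357 0.0114 0.1062] [0.535  0.0113] -2.719
yellow 71 [271. 323.] [0.0997 0.0896 0.0117] [0.0995 0.089 ] 2.4
yellow 1058 [317. 329.] [ 0.0845 -0.0109  0.0117] [ 0.0833 -0.0099] 1.438
blue 61 [135. 120.] [0.5163 0.305  0.0059] [0.5161 0.3049] 1.065
blue 350 [120. 160.] [0.4547 0.3135 0.0554] [0.455  0.3136] 2.985
red 85 [371.  64.] [ 0.5863 -0.0696  0.189 ] [ 0.5862 -0.0692] 2.188
red 69 [270. 138.] [0.5065 0.0452 0.1888] [0.5068 0.0451] 2.209
17.9583
```

View pics/w2.png

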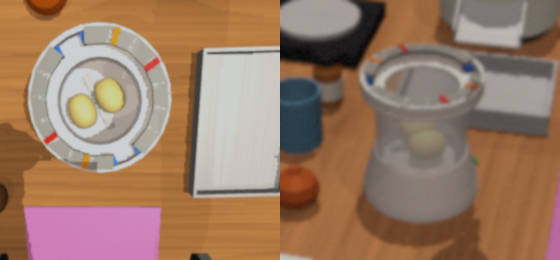

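Left: both potatoes sit at the bottom of the bowl, centred at (82,110) and (109,95), and the slots are clear. Next comes the lid: measure it from above, then grasp it.

Run:
```python
from workcell import robot,cams,status,let_go,grasp
from h import *
t=-.155
off=rot(t)@[.03,0,0]
robot.goto([.453-off[0],.316-off[1],.22],rot(t));robot.hold(.2)
c=cams.get_calibration("wrist");p,d=cams.camera("wrist");K,E=c["K"],c["extrinsics"];w=cloud(d,K,E)
cv2.imwrite("pics/w3.png",p[:,:,::-1])
m=masks(p)["blue"];L=[]
for cc,a,ce in comps(m,40):
    md=np.nanmedian(w[cc],0);P=w[cc];P=P[~np.isnan(P[:,0])];P=P[abs(P[:,2]-np.percentile(P[:,2],90))<.004];m_,an,sd=axis(P[:,:2])
    V=np.array([[np.cos(an),-np.sin(an)],[np.sin(an),np.cos(an)]]);Q=P[:,:2]@V;mid=V@((Q.min(0)+Q.max(0))/2)
    print(a,ce.round(0),md.round(4),m_.round(4),mid.round(4),np.ptp(Q,0).round(4),round(an,3))
z=w[...,2];g=(z>.012)&(z<.024)&(np.hypot(w[...,0]-.453,w[...,1]-.316)<.075);P=w[g][:,:2]
ct,_=cv2.findContours(g.astype(np.uint8),cv2.RETR_EXTERNAL,cv2.CHAIN_APPROX_NONE)
h=max(ct,key=cv2.contourArea)[:,0];B=np.array([ray(u,v,.018,K,E)[:2] for u,v in h]);print("plate",circ(B))
```

```text
685 [317. 154.] [0.4516 0.3175 0.0561] [0.4526 0.3177] [0.4537 0.317 ] [0.0675 0.0126] 3.027
55 [318. 202.] [0.3876 0.3268 0.0059] [0.3878 0.327 ] [0.3882 0.3272] [0.0122 0.0084] 1.378
plate (array([0.45264195, 0.31714257]), np.float64(0.05615890728589877), 291)
```

View pics/w3.png

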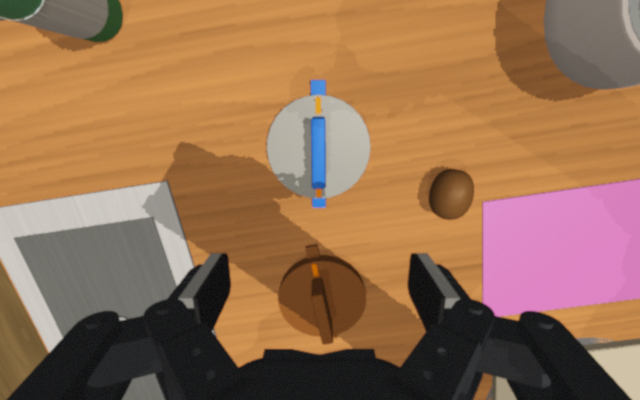

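Lid at (318,147), its bar and lugs vertical in the picture, so yaw ≈ -0.155; the brown decoy and brown potato are clear of the fingers.

Run:
```python
from workcell import robot,cams,status,let_go,grasp
from h import *
L=[.4526,.317];t=-.155
robot.goto([*L,.12],rot(t));robot.move_straight([*L,.030],rate=.12);print(status.read_force().round(1))
grasp();print("w",status.read_width(),status.read_clock())
robot.move_straight([*L,.28],rate=.2);print(status.read_force().round(1),status.read_width())
robot.goto([*C,.26],rot(SLOT));robot.move_straight([*C,.222],rate=.1);robot.hold(.2)
print(status.read_ee_pos().round(4),status.read_force().round(1),status.read_torque().round(2),status.read_clock(),status.read_joint_positions().round(2))
ims=[]
for n in("scene","side"):
    p,d=cams.camera(n);c=cams.get_calibration(n);w=cloud(d,c["K"],c["extrinsics"])
    ims.append(cv2.resize(p[120:240,230:350] if n=="scene" else p[90:210,270:390],(400,400)))
    for cc,a,ce in comps(masks(p)["blue"],4):
        md=np.nanmedian(w[cc],0)
        if np.hypot(*(md[:2]-C))<.1: print(n,a,ce.round(0),md.round(4), (md[:2]-C)@rot(SLOT)[:2,:2])
cv2.imwrite("pics/h.png",np.hstack(ims)[:,:,::-1])
```

```text
[0.6 0.2 0.2]
w 0.1551189783857507 21.7083
[-0.  -0.4 -2.5] 0.15784636678857486
[ 0.5469 -0.0121  0.2228] [-0.3  0.7 -2. ] [ 0.07  0.03 -0.03] 25.1333 [ 0.06  0.18 -0.13  1.69  0.02  1.28 -1.18]
scene 120 [288. 193.] [ 0.5701 -0.0059  0.2407] [0.02384315 0.00519374]
scene 12 [255. 194.] [ 0.4878 -0.0442  0.1988] [-0.06686882  0.00151427]
scene 11 [269. 194.] [ 0.5288 -0.0302  0.2206] [-0.02394135  0.00786335]
scene 33 [305. 207.] [0.6043 0.0168 0.1996] [0.06468374 0.00076518]
side 65 [340. 141.] [ 0.5224 -0.0168  0.2331] [-0.0235241  -0.00694438]
side 66 [322. 142.] [0.5672 0.0056 0.2356] [ 0.02654426 -0.00639482]
side 12 [355. 152.] [ 0.488  -0.0371  0.1959] [-0.06337424 -0.00469921]
side 17 [306. 157.] [0.6026 0.0207 0.1968] [ 0.06495493 -0.0035    ]
```

View pics/h.png

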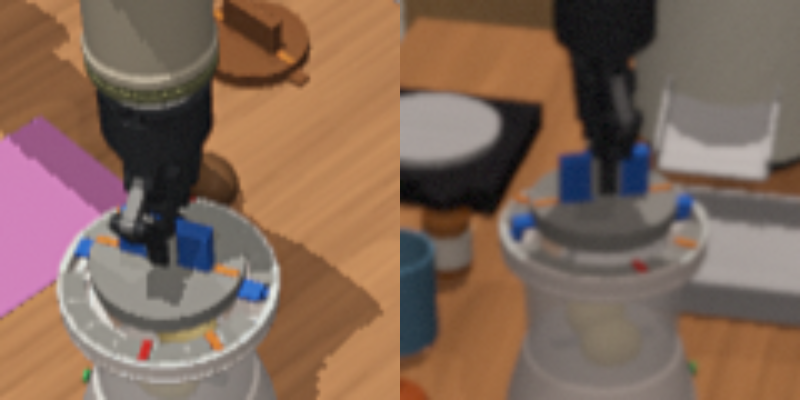

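The lid hangs level over the rim, with its lugs (scene (82,248) and (252,290)) over the slots to within about 2 mm. Next I'll lower it, reading the force.

Run:
```python
from workcell import robot,cams,status
from h import *
z=.214
robot.move_straight([*C,z],rate=.05)
while z>.194:
    z-=.002;robot.move_straight([*C,z],rate=.04);f=status.read_force();e=status.read_ee_pos()
    print(round(z,3),e.round(4),f.round(1),status.read_torque().round(2))
    if f[2]>12: break
print(status.read_clock(),status.read_width())
```

```text
0.212 [ 0.5465 -0.0122  0.2119] [-0.3 -0.1 -2.1] [ 0.02 -0.03 -0.  ]
0.21 [ 0.5464 -0.0122  0.2099] [ 0.2 -0.5 -0.7] [ 0.03 -0.03  0.05]
0.208 [ 0.5464 -0.0122  0.2078] [ 0.5  0.4 -1.7] [0.04 0.   0.01]
0.206 [ 0.5464 -0.0122  0.2058] [-0.   0.5 -1.8] [0.03 0.02 0.05]
0.204 [ 0.5464 -0.0122  0.2039] [-0.3  0.3 -2.3] [-0.03  0.01 -0.02]
0.202 [ 0.5464 -0.0122  0.2019] [ 0.3  0.  -1.8] [ 0.05 -0.04  0.03]
0.2 [ 0.5468 -0.0122  0.2002] [ 0.2 -0.1  0.3] [-0.05 -0.19 -0.01]
0.198 [ 0.5468 -0.0122  0.2002] [-7.6 -0.6 16.6] [-0.05  1.62  0.02]
27.5417 0.14975448684239062
```

Run:
```python
from workcell import robot,cams,status
from h import *
robot.move_straight([*C,.1992],rate=.04)
for a in np.linspace(0,.72,10)[1:]:
    robot.goto([*C,.1992],rot(SLOT-a));R=status.read_tool_rot()
    print(round(a,2),"yaw",np.arctan2(R[1,0],R[0,0]).round(3),status.read_ee_pos().round(4),status.read_force().round(1),status.read_torque().round(2))
robot.hold(.3);print(status.read_clock(),status.read_width())
ims=[]
for n in("scene","side"):
    p,d=cams.camera(n);c=cams.get_calibration(n);w=cloud(d,c["K"],c["extrinsics"])
    ims.append(cv2.resize(p[140:250,230:340] if n=="scene" else p[110:220,275:385],(400,400)))
    P=[]
    for k in("blue","orange"):
      for cc,a,ce in comps(masks(p)[k],3):
        md=np.nanmedian(w[cc],0)
        if np.hypot(*(md[:2]-C))<.1: print(n,k,a,ce.round(0),md.round(4),"ang",np.arctan2(*(md[:2]-C)[::-1]).round(3))
cv2.imwrite("pics/t.png",np.hstack(ims)[:,:,::-1])
```

```text
0.08 yaw 0.395 [ 0.547  -0.0121  0.2002] [-2.2  1.4  8.7] [ 0.06  0.4  -0.25]
0.16 yaw 0.315 [ 0.547  -0.0119  0.2002] [-2.   0.6  8.4] [ 0.16  0.4  -0.24]
0.24 yaw 0.235 [ 0.5471 -0.012   0.2002] [-1.   0.3  7.5] [ 0.04  0.35 -0.24]
0.32 yaw 0.155 [ 0.5471 -0.0122  0.2002] [-0.7  0.6  6.8] [ 0.04  0.28 -0.24]
0.4 yaw 0.075 [ 0.5471 -0.0123  0.2002] [-0.7 -0.4  7.5] [-0.01  0.24 -0.22]
0.48 yaw -0.005 [ 0.5471 -0.0124  0.2002] [-1.  -1.4  7.4] [-0.14  0.28 -0.18]
0.56 yaw -0.085 [ 0.5472 -0.0125  0.2002] [-0.4 -0.4  8.6] [-0.15  0.22 -0.15]
0.64 yaw -0.165 [ 0.5472 -0.0126  0.2002] [-1.  -1.   6.7] [-0.22  0.26 -0.23]
0.72 yaw -0.245 [ 0.5471 -0.0127  0.2002] [-0.2 -1.6  7.8] [-0.29  0.31 -0.18]
30.3417 0.15348995294974543
scene blue 133 [283. 201.] [ 0.5707 -0.0208  0.2242] ang -0.341
scene orange 4 [268. 185.] [0.4807 0.0034 0.1894] ang 2.909
scene orange 8 [289. 215.] [ 0.5905 -0.0227  0.1888] ang -0.233
scene orange 10 [294. 222.] [ 0.6126 -0.0298  0.1893] ang -0.26
side blue 43 [338. 148.] [ 0.5247 -0.0012  0.2224] ang 2.672
side blue 7 [340. 155.] [0.5188 0.0023 0.2022] ang 2.661
```

View pics/t.png

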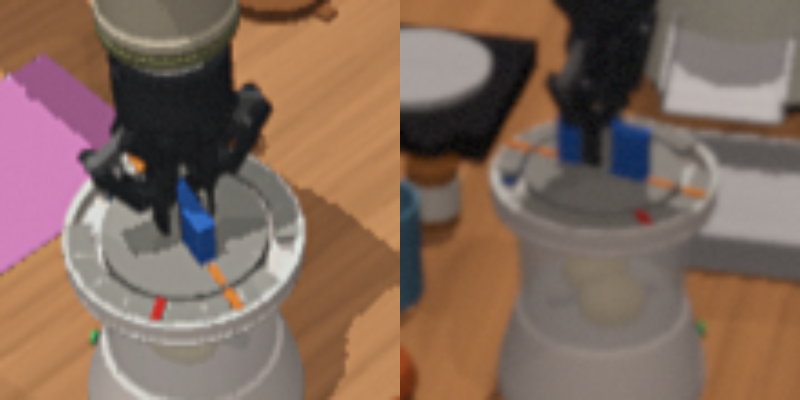

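The lid's orange line at (215,272) runs straight into the rim's orange mark at (232,297). It's fully seated, gripped, and well short of red.

```bash
python3 -c "
from workcell import workorder
print(workorder.hand_in())"
```

```text
the job is handed in; nothing more can be done
None
```

I handed the job in at about 30 s: both potatoes are in the bowl, and the lid is fully seated, turned to the orange marks (within about 0.02 rad in the last picture), well short of the lock click and still gripped.

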